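Seat the swing-out rotor on the centrifuge's tapered spindle

ROBOT

A 6-joint arm with a two-finger parallel gripper is mounted at the origin on the work surface; the furniture and walls round the work are solid. World frame = base frame: x ahead of the robot, y to its left, z up, the work surface at z = 0. Lengths are in m, angles in rad, forces in N, time in s.
With the tool pointing down it reaches from about 0.275 to 0.775 m from the base axis. Payload 14.6 kg.
Tool frame: the origin (TCP) lies at the very end of the fingers, on their centre line; the grasp point (between the pads) lies 19 mm behind it; z points along the fingers, x is the direction in which the jaws open and shut, and the axes are right-handed (so a half turn about z gives the same grasp; the last joint's range is limited). The gripper opens to 85 mm and grips with 20 to 120 N. Pads are 22 mm wide; open, the fingers measure 114 mm over their backs; the gripper's body (76 mm by 85 mm) begins 54 mm behind the grasp point. The pads swing forward as they close: fully open they stand 13 mm farther back than shut.
Start: joints at [1.014, 0.263, -0.048, 1.259, 0, 1.415], TCP at [0.205, 0.483, 0.231] pointing down, gripper open.
Joint ranges: [-2.65, 2.65], [-0.89, 1.7], [-1.18, 1.37], [-2.13, 2.11], [-1.35, 1.29], [-3.14, 3.14]. Speed limits (rad/s): [1.89, 1.89, 2.57, 2.79, 3.14, 3.14].

INTERFACE

Orientations are given as a unit quaternion [w, x, y, z].
In Python, from bench import r, vision, workorder gives the robot as it stands.
- The arm moves only by the tool arm_command, never from a script. Its argument "targets" is a list of rows, each a list of 6 numbers: the shift along the tool's x, y, z in mm, then the turn, a rotation vector about the tool's x, y, z in rad. A call has 1 to 5 rows; each row is the pose to reach, as a shift and turn from the pose commanded when the call began, along the tool's axes at that moment; what a row does not reach only later rows make up. A row lasts 1/10 s, in which the tool goes at most 50 mm and 8.59 degrees, less where a joint would pass 70% of its speed; a pose out of reach is approached as far as the arm can. A call with a gripper value outside its range is refused whole. "hand" is the opening in per cent of the stroke, from 0 (shut) to 100 (fully open), set as the call begins (left out, the last holds). The fingers move at their own pace and stop on an object; the grip force is fixed at half the most. Time passes only in rows, so rows that repeat a pose let the fingers close. It gives the time, the measured TCP pose, the force and the opening at its end, in the units of the state.
- r.state(): the state, without advancing time (a new reading comes with each control period).
- vision.grab_frame(name): name is "scene" or "side" or "wrist"; returns a dict with "pixels" (420x560x3 uint8, red, green, blue), "depth" (420x560 float32, m along the optical axis (not along the pixel's ray), 0 where there is no reading), "mtx" (3x3 intrinsics, pixels), "xyz" and "orientation" of the camera in the world; the wrist camera has in their place "mount" (4x4, takes a point from camera to tool coordinates, whose origin is the TCP and whose axes are the tool frame's). Camera axes: x right, y up, looking along -z (the intrinsics and any distortion apply to the point x, -y, -z); pixel columns grow to the right and rows downward; lengths in m; the calibration is good to about 2 mm. The wrist camera is an equidistant fisheye: a pixel r from the principal point sees the ray r / f radians off the axis. A picture is of the moment at which its call begins: read the wrist's pose just before it.
- workorder.close_job(): hands the job in, once; it reports no verdict.
The state is a dict: "time_s": time; "joint_pos": joint angles; "joint_velocities": joint speeds; "effort": joint torques, N m; "position": TCP position; "eef_rot": TCP orientation; "wrist_force": force on the tool from outside, world axes, zero at the start; "torque": the same for the moment, N m; "finger_gap": finger opening in m.
Only numpy, scipy, OpenCV 4.12 (cv2) and the standard library are available. Lean on these libraries where they do the work, as an engineer would, in place of code of your own. Each camera call takes 0.05 s, during which the arm holds its last target.

TASK

Fit the rotor to the centrifuge: set it gently over the tapered spindle and turn it until it drops fully home on the drive pin. Then check that it runs free: with the rotor home, turn its red-tipped arm to the front of the machine, rock it about thirty degrees or more to one side and bring it back, leaving the red arm pointing to the front, ready for its buckets. Do not drop the rotor onto the spindle or knock the buckets or the pen about.

Things in the scene. Friction and masses are not known exactly. Their poses are not given: they have to be found in the camera images.
- centrifuge: White bench centrifuge, fixed, 250 mm wide, deck 150 mm above the bench, lid open behind. Origin on the spindle's axis at bench height. Own x points to its back; its front (sloped grey control panel, 125 to 190 mm from the axis) is towards its own -x. Bowl 210 mm wide inside, floor 98 mm, rim 150 mm above the bench. The lid leans back from 128 mm behind the axis, up to z = 385 mm.
- spindle_seat (a point): Point on the upright axis of the drive spindle, 112 mm above the bench: where the underside of the rotor's hub lies when the rotor is fully home. The steel spindle is a cone, 26 mm wide 8 mm above this point, tapering to 9 mm at its blunt tip 36.5 mm above it. It turns without end, but drags a little (0.11 N m).
- spindle_pin (a point): Point on the spindle's axis level with the top of its brass cross pin, 5 mm above spindle_seat. The pin, 5 mm thick and 42 mm long, sticks out both sides of the cone's foot; its direction is different each time and is not given. The spindle's drag keeps pin and spindle still while a rotor resting on the pin is turned under its own weight; pressing down hard drags them round too.
- rotor: The loose rotor, an aluminium cross of four equal arms at right angles, 156 mm across, about 0.45 kg, standing on its hub on the bench. Origin at the centre of the hub's underside, x along the red-tipped arm, z up. Arms: undersides 16 mm, tops 32 to 33 mm above the origin, 15 mm wide (19 mm over the last 20 mm), ending 78 mm from the axis.
- rotor_knob (a point): Centre of the black ribbed knob on top of the rotor, on its axis, 55 mm above the hub's underside: a cylinder 28 mm wide, from 17 mm below this point to 15 mm above it, to be grasped from above. Axes as rotor.
- rotor_foot (a point): Centre of the underside of the rotor's hub (48 mm wide). In the hub is a tapered hole to match the spindle, 28 mm wide at the mouth; under it four slots, 8 mm wide and deep, in line with the arms. Until two slots lie over the cross pin the hub rests on the pin, 5 mm too high; in line (within 5 degrees) it drops home by its own weight, then turns together with the spindle.
- rotor_mark (a point): Point on the rotor's red-tipped arm (the only red one), 70 mm from the axis and 24 mm above the hub's underside, half-way up the arm.
- bucket0_mid (a point): Bystander: centre of one of four loose aluminium rotor buckets with blue inserts, 45 mm wide (53 over the lugs), 66 mm tall, standing on the bench beyond the rotor. Not to be disturbed.
- bucket1_mid (a point): Bystander: centre of one of four loose aluminium rotor buckets with blue inserts, 45 mm wide (53 over the lugs), 66 mm tall, standing on the bench beyond the rotor. Not to be disturbed.
- bucket2_mid (a point): Bystander: centre of one of four loose aluminium rotor buckets with blue inserts, 45 mm wide (53 over the lugs), 66 mm tall, standing on the bench beyond the rotor. Not to be disturbed.
- bucket3_mid (a point): Bystander: centre of one of four loose aluminium rotor buckets with blue inserts, 45 mm wide (53 over the lugs), 66 mm tall, standing on the bench beyond the rotor. Not to be disturbed.
- pen_mid (a point): Bystander: middle of a black marker lying on the bench, 116 mm long. Not to be disturbed.

How it is judged:
By the outcome, as a careful person would: the job done as asked, in the order asked, and still so for the second after the job is handed in, with the robot touching nothing.
It also fails if it takes over 56 s, if anything falls off the work surface, if the arm or the gripper's body presses on something with over 40 N, if the wrist force passes 120 N, or if a joint passes its speed limit or range.

## Working session

There is one attempt and no reset: what is moved stays moved. The work goes in short steps, Python scripts to look and compute and a tool call to move; the robot and the scene stay as the last step left them, time stands still between calls to the robot, and variables do not carry over. Pictures are saved under pics/ and viewed, and the job is handed in when it is done.

Besides the shell and the picture viewer there is one more tool, called after ">>>" as name(argument=value, ...) on one line, values as JSON. arm_command: Moves the arm, as the interface text tells. Its arguments: {"type":"object","properties":{"targets":{"type":"array"},"hand":{"type":"number"}},"required":["targets"]}

```bash
ls; mkdir -p pics; python3 - <<'E'
from bench import r, vision
import cv2,numpy as np,pickle
s=r.state();print({k:np.round(v,3) for k,v in s.items()})
for n in ["scene","side","wrist"]:
    f=vision.grab_frame(n);pickle.dump(f,open(f"{n}0.pkl","wb"))
    cv2.imwrite(f"pics/{n}0.png",f["pixels"][:,:,::-1])
    print(n,f["mtx"].tolist(),{k:np.round(v,3).tolist() for k,v in f.items() if k not in("pixels","depth","mtx")}, (f["depth"]>0).mean())
E
```

```text
pics
{'time_s': np.float64(0.0), 'joint_pos': array([ 1.014,  0.264, -0.049,  1.259, -0.   ,  1.415]), 'joint_velocities': array([ 0.001, -0.   , -0.001,  0.   , -0.001,  0.   ]), 'effort': array([-1.0000e-03, -6.3763e+01,  3.8457e+01,  1.4000e-02,  0.0000e+00,
       -0.0000e+00]), 'position': array([0.205, 0.483, 0.231]), 'eef_rot': array([ 0.   ,  0.834,  0.552, -0.001]), 'wrist_force': array([ 0.305,  0.369, -0.362]), 'torque': array([-0.009,  0.049, -0.017]), 'finger_gap': np.float64(0.085)}
scene [[531.6917731667921, 0.0, 279.5081209556517], [0.0, 531.6917731667921, 207.85866487535816], [0.0, 0.0, 1.0]] {'xyz': [0.546, 0.731, 1.39], 'orientation': [0.034, 0.009, 0.245, 0.969]} 0.9961011904761905
side [[389.691226819976, 0.0, 279.5819105329736], [0.0, 389.691226819976, 205.94511797204294], [0.0, 0.0, 1.0]] {'xyz': [-0.313, -0.328, 0.694], 'orientation': [0.738, 0.407, -0.251, -0.476]} 0.9833801020408163
wrist [[325.19226210127806, 0.0, 284.404600122702], [0.0, 325.19226210127806, 205.54614459774302], [0.0, 0.0, 1.0]] {'mount': [[1.0, 0.001, -0.0, 0.0], [0.001, -0.952, -0.306, -0.078], [-0.0, 0.306, -0.952, -0.142], [0.0, 0.0, 0.0, 1.0]]} 0.9953273809523809
```

View pics/scene0.png

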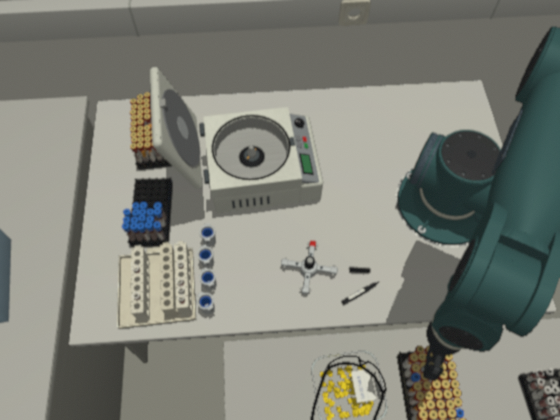

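View pics/side0.png

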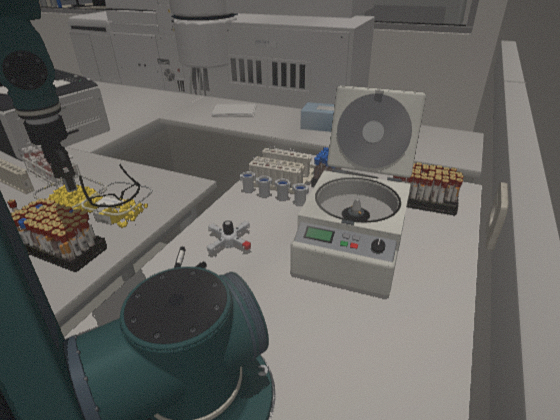

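View pics/wrist0.png

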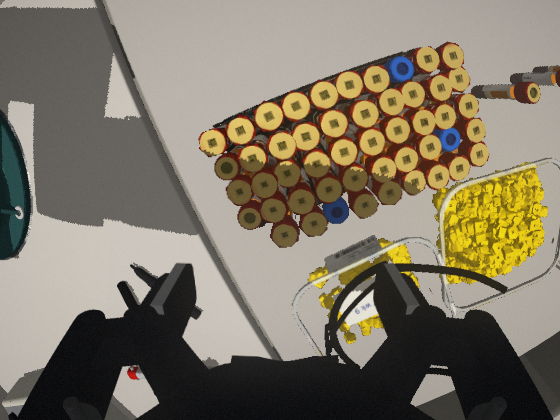

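The scene view shows the rotor knob at about (309,263), its red tip at (313,244), the spindle at (253,156), the buckets at column ~206, and the pen at (360,291). I'll measure these next.

```bash
cat > h.py <<'E'
import numpy as np,cv2
from scipy.spatial.transform import Rotation as R
def rot(q): return R.from_quat([q[1],q[2],q[3],q[0]]).as_matrix()
def campose(f,s=None):
    if "mount" in f:
        T=np.eye(4);T[:3,:3]=rot(s["eef_rot"]);T[:3,3]=s["position"];T=T@np.array(f["mount"]);return T[:3,:3],T[:3,3]
    return rot(f["orientation"]),np.array(f["xyz"])
def rays(f,uv,s=None):
    uv=np.atleast_2d(np.asarray(uv,float));K=f["mtx"]
    a=(uv[:,0]-K[0,2])/K[0,0];b=(uv[:,1]-K[1,2])/K[1,1]
    if "mount" in f:
        th=np.hypot(a,b);k=np.where(th>1e-9,np.sin(th)/np.maximum(th,1e-9),1)
        d=np.c_[a*k,-b*k,-np.cos(th)]
    else: d=np.c_[a,-b,-np.ones_like(a)]
    Rm,t=campose(f,s);return d@Rm.T,t
def onplane(f,uv,z,s=None):
    d,t=rays(f,uv,s);return t+d*((z-t[2])/d[:,2])[:,None]
def cloud(f,s=None):
    h,w=f["depth"].shape;v,u=np.mgrid[:h,:w]
    d,t=rays(f,np.c_[u.ravel(),v.ravel()],s);Rm,_=campose(f,s)
    dc=d@Rm; d=d/(-dc[:,2:]);return (t+d*f["depth"].reshape(-1,1)).reshape(h,w,3)
def proj(f,P,s=None):
    Rm,t=campose(f,s);p=(np.atleast_2d(P)-t)@Rm;K=f["mtx"]
    x,y,z=p[:,0],-p[:,1],-p[:,2]
    if "mount" in f:
        rr=np.hypot(x,y);th=np.arctan2(rr,z);k=th/np.maximum(rr,1e-12)
        return np.c_[K[0,2]+K[0,0]*x*k,K[1,2]+K[1,1]*y*k]
    return np.c_[K[0,2]+K[0,0]*x/z,K[1,2]+K[1,1]*y/z]
def red(f):
    p=f["pixels"].astype(int);return (p[:,:,0]>130)&(p[:,:,0]>2*p[:,:,1])&(p[:,:,0]>2*p[:,:,2])
E
python3 - <<'E'
from h import *
import pickle
for n,kn,rb,sp in [("scene",(309,263),(295,315,235,255),(253,153)),("side",(228,226),(235,260,235,255),(356,205))]:
    f=pickle.load(open(n+"0.pkl","rb"));C=cloud(f)
    print(n,"knob",C[kn[1],kn[0]],"spindle",C[sp[1],sp[0]])
    m=red(f);v,u=np.nonzero(m);k=(u>rb[0])&(u<rb[1])&(v>rb[2])&(v<rb[3]);print("red",u[k].mean(),v[k].mean(),k.sum(),np.median(C[v[k],u[k]],0))
    print("knob@.07",onplane(f,[kn],.07)," spindle@.148",onplane(f,[sp],.1485))
    x0,y0,x1,y1=(190,90,370,320) if n=="scene" else (160,150,440,300)
    cv2.imwrite(f"pics/{n}0z.png",cv2.resize(f["pixels"][y0:y1,x0:x1,::-1],None,fx=2.8 if n=="side" else 2.6,fy=2.8 if n=="side" else 2.6,interpolation=cv2.INTER_CUBIC))
E
```

```text
scene knob [0.42860739 0.19531946 0.07494647] spindle [ 0.56054348 -0.13365712  0.12347688]
red 312.10526315789474 242.78947368421052 19 [0.410572   0.11919069 0.03425755]
knob@.07 [[0.42816673 0.19330367 0.07      ]]  spindle@.148 [[ 0.56025047 -0.11656671  0.1485    ]]
side knob [0.41395929 0.17686265 0.06789951] spindle [ 0.5542597  -0.13881894  0.13401401]
red 246.10526315789474 243.3684210526316 19 [0.40415478 0.11782884 0.03289021]
knob@.07 [[0.41151955 0.17516878 0.07      ]]  spindle@.148 [[ 0.53182028 -0.14371607  0.1485    ]]
```

View pics/scene0z.png

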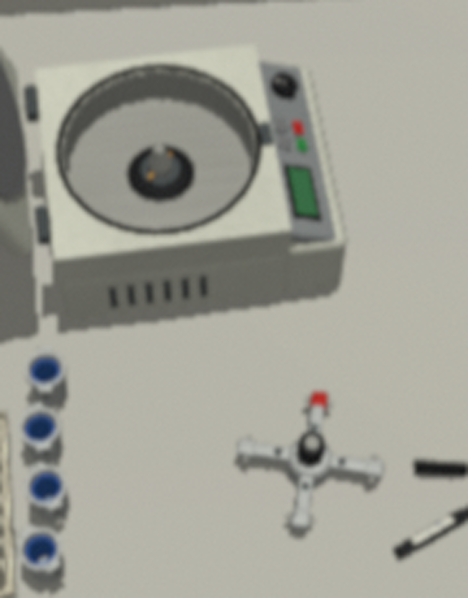

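View pics/side0z.png

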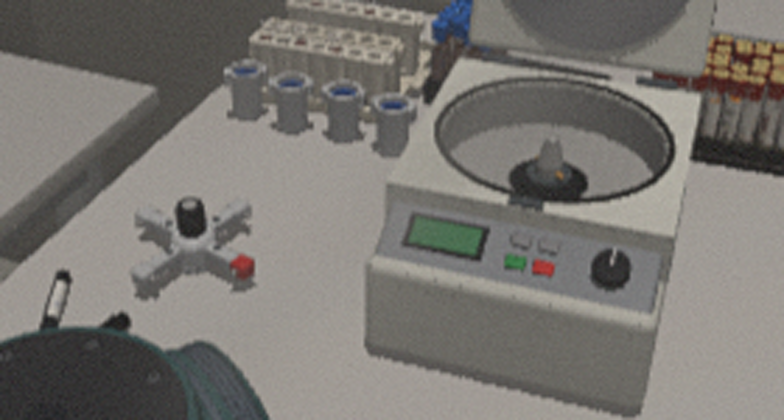

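```bash
cat >> h.py <<'E'
def plan(P,yawdeg=None):
    from bench import r
    s=r.state();Rm=rot(s["eef_rot"]);d=Rm.T@(np.array(P)-s["position"])*1000
    yaw=np.degrees(np.arctan2(Rm[1,0],Rm[0,0]))
    print("t",round(float(s["time_s"]),2),"pos",np.round(s["position"],4),"yaw",round(yaw,2),"tilt",np.round(Rm[:2,2],4),"F",np.round(s["wrist_force"],1),"gap",round(float(s["finger_gap"]),4),"j6",round(float(s["joint_pos"][5]),2))
    if yawdeg is None: yawdeg=yaw
    Rt=R.from_euler("z",yawdeg,degrees=True).as_matrix()@np.diag([1,-1,-1.])
    w=R.from_matrix(Rm.T@Rt).as_rotvec()
    print("row mm",np.round(d,1),"rot",np.round(w,4),"dist",round(np.linalg.norm(d)),"deg",round(np.degrees(np.linalg.norm(w)),1))
E
python3 - <<'E'
from h import *
plan([.455,.218,.25],128)
E
```

```text
t 0.15 pos [0.2052 0.483  0.2309] yaw 66.98 tilt [-0.0004 -0.0007] F [0.1 0.4 0.7] gap 0.0852 j6 1.42
row mm [-146.3  333.5  -19. ] rot [-5.000e-04  6.000e-04 -1.065e+00] dist 365 deg 61.0
```

>>> arm_command(targets=[[-146, 333, -19, 0, 0, -1.065], [-146, 333, -19, 0, 0, -1.065], [-146, 333, -19, 0, 0, -1.065], [-146, 333, -19, 0, 0, -1.065], [-146, 333, -19, 0, 0, -1.065]])

```text
time_s: 0.65
position: [0.3569, 0.3233, 0.2428]
eef_rot: [-0.0, 0.61, 0.793, -0.0]
wrist_force: [1.2, 1.5, 0.7]
finger_gap: 0.0851
```

```bash
python3 - <<'E'
from h import *
plan([.455,.218,.25],128)
E
```

```text
t 0.65 pos [0.3569 0.3233 0.2428] yaw 104.88 tilt [-0.0001 -0.    ] F [1.2 1.5 0.7] gap 0.0851 j6 0.31
row mm [-126.9   67.8   -7.2] rot [-1.000e-04 -0.000e+00 -4.035e-01] dist 144 deg 23.1
```

>>> arm_command(targets=[[-118, 63, -7, 0, 0, -0.38], [-118, 63, -7, 0, 0, -0.38], [-118, 63, -7, 0, 0, -0.38], [-118, 63, -7, 0, 0, -0.38], [-118, 63, -7, 0, 0, -0.38]])

```text
time_s: 1.15
position: [0.447, 0.2256, 0.2494]
eef_rot: [-0.0, 0.453, 0.892, -0.0]
wrist_force: [-0.4, -0.1, -0.1]
finger_gap: 0.0855
```

```bash
cat > look.py <<'E'
from h import *
import pickle,sys
from bench import r,vision
def look(tag,cams=("wrist",)):
    o={}
    for n in cams:
        s=r.state();f=vision.grab_frame(n);o[n]=(f,s)
        pickle.dump((f,s),open(f"{tag}_{n}.pkl","wb"));cv2.imwrite(f"pics/{tag}_{n}.png",f["pixels"][:,:,::-1])
    return o
if __name__=="__main__":
    look(sys.argv[1],sys.argv[2].split(","));plan(r.state()["position"])
E
python3 look.py a wrist
```

```text
t 1.2 pos [0.4464 0.2264 0.2495] yaw 126.23 tilt [-0.0007 -0.    ] F [ 0.5 -0.8 -0. ] gap 0.0854 j6 -0.33
row mm [0. 0. 0.] rot [-0.0005 -0.0004  0.    ] dist 0 deg 0.0
```

View pics/a_wrist.png

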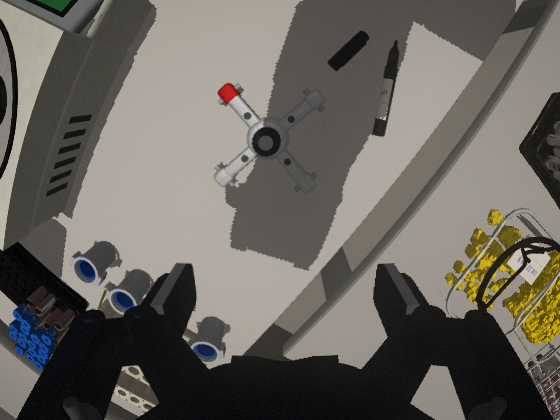

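The wrist view shows the whole rotor: knob top at about (265,141), red tip at (229,92), and the other arm ends near (316,100), (308,183) and (222,175).

```bash
python3 - <<'E'
from h import *
import pickle
f,s=pickle.load(open("a_wrist.pkl","rb"));C=cloud(f,s)
g=f["pixels"].max(2)
m=np.zeros_like(g);m[115:168,240:292]=(g[115:168,240:292]<75)
z=C[:,:,2]
top=(z>.066)&(z<.074);top[:110]=0;top[170:]=0;top[:,:235]=0;top[:,295:]=0
v,u=np.nonzero(top);print("top px",u.mean(),v.mean(),len(u),"depth c",C[top].mean(0))
(c,rd)=cv2.minEnclosingCircle(np.c_[u,v].astype(np.float32));print("circ",c,rd,onplane(f,[c],.07,s),onplane(f,[(u.mean(),v.mean())],.07,s))
k=red(f);k[:75]=0;k[110:]=0;k[:,:210]=0;k[:,250:]=0
v,u=np.nonzero(k);print("red",u.mean(),v.mean(),len(u),C[k].min(0),C[k].max(0),C[k].mean(0))
# arm tops from depth: z .029-.036
P=onplane(f,[c],.07,s)[0]
a=(z>.029)&(z<.036)&(np.hypot(C[:,:,0]-P[0],C[:,:,1]-P[1])<.085)
Q=C[a];d=Q[:,:2]-P[:2];rr=np.hypot(*d.T);sel=rr>.035
ang=np.degrees(np.angle(np.mean(np.exp(4j*np.arctan2(d[sel,1],d[sel,0])))))/4
print("arm angle mod 90",ang,"arm centroid",Q.mean(0))
pr=C[k].mean(0)-P;print("red angle",np.degrees(np.arctan2(pr[1],pr[0])),np.hypot(*pr[:2]))
E
```

```text
top px 265.09747899159663 142.38319327731094 595 depth c [0.42604617 0.18645327 0.0694818 ]
circ (265.0384521484375, 142.42308044433594) 14.050420761108398 [[0.42603584 0.18642449 0.07      ]] [[0.4259691  0.18644883 0.07      ]]
red 227.10526315789474 92.33771929824562 228 [ 0.4004959   0.10715835 -0.00084297] [0.41892129 0.13025591 0.03444106] [0.40944124 0.1203814  0.03170308]
arm angle mod 90 -13.733446170643727 arm centroid [0.42357148 0.18635644 0.03186152]
red angle -104.10467069230333 0.06809604149002053
```

```bash
python3 - <<'E'
from h import *
plan([.4255,.1865,.13],121.3)
E
```

```text
t 1.2 pos [0.4464 0.2264 0.2495] yaw 126.23 tilt [-0.0007 -0.    ] F [ 0.5 -0.8 -0. ] gap 0.0854 j6 -0.33
row mm [-19.8 -40.4 119.5] rot [-0.0006 -0.0004  0.0861] dist 128 deg 4.9
```

>>> arm_command(targets=[[-20, -40, 119, 0, 0, 0.086], [-20, -40, 119, 0, 0, 0.086], [-20, -40, 119, 0, 0, 0.086], [-20, -40, 119, 0, 0, 0.086], [-20, -40, 119, 0, 0, 0.086]])

```text
time_s: 1.7
position: [0.4263, 0.1875, 0.1317]
eef_rot: [0.0, 0.489, 0.872, 0.0]
wrist_force: [0.4, 0.4, 0.6]
finger_gap: 0.0854
```

```bash
python3 look.py b wrist
```

```text
t 1.75 pos [0.427  0.1877 0.1322] yaw 121.45 tilt [0.0019 0.0007] F [ 0.3 -0.3  0.2] gap 0.0853 j6 -0.31
row mm [0. 0. 0.] rot [0.002  0.0004 0.    ] dist 0 deg 0.1
```

View pics/b_wrist.png

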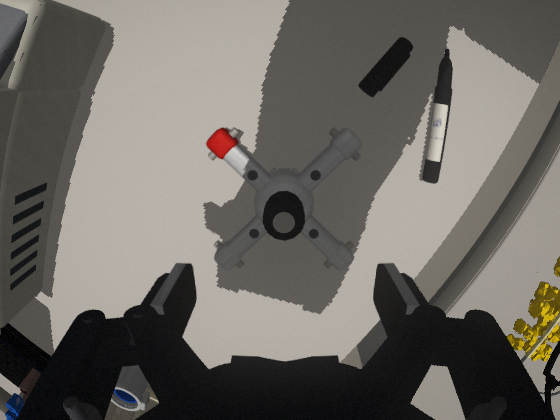

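```bash
python3 - <<'E'
from h import *
import pickle
f,s=pickle.load(open("b_wrist.pkl","rb"));C=cloud(f,s);z=C[:,:,2]
top=(z>.065)&(z<.076);top[:170]=0;top[260:]=0;top[:,:250]=0;top[:,320:]=0
v,u=np.nonzero(top);c,rd=cv2.minEnclosingCircle(np.c_[u,v].astype(np.float32))
P=onplane(f,[c],.07,s)[0];print(c,rd,P,C[top].mean(0))
a=(z>.029)&(z<.036)&(np.hypot(C[:,:,0]-P[0],C[:,:,1]-P[1])<.085)
d=C[a][:,:2]-P[:2];rr=np.hypot(*d.T);sel=rr>.035
print("arms",np.degrees(np.angle(np.mean(np.exp(4j*np.arctan2(d[sel,1],d[sel,0])))))/4, C[a].mean(0))
k=red(f);k[:100]=0;k[190:]=0;pr=C[k].mean(0)-P;print(C[k].mean(0),np.degrees(np.arctan2(pr[1],pr[0])),np.hypot(*pr[:2]))
plan([P[0],P[1],.043],121.5)
E
```

```text
(283.5, 219.19564819335938) 20.691024780273438 [0.42449618 0.18543949 0.07      ] [0.42512158 0.18586043 0.06936288]
arms -13.785605432100539 [0.42072634 0.18300034 0.0318631 ]
[0.40945847 0.12033906 0.0329317 ] -103.00676390506304 0.06681465924629
t 1.75 pos [0.427  0.1877 0.1322] yaw 121.45 tilt [0.0019 0.0007] F [ 0.3 -0.3  0.2] gap 0.0853 j6 -0.31
row mm [-0.5 -3.5 89.2] rot [ 0.002   0.0004 -0.0009] dist 89 deg 0.1
```

>>> arm_command(targets=[[-0.5, -3, 40, 0, 0, 0], [-0.5, -3, 70, 0, 0, 0], [-0.5, -3, 92, 0, 0, 0], [-0.5, -3, 92, 0, 0, 0], [-0.5, -3, 92, 0, 0, 0]])

```text
time_s: 2.25
position: [0.425, 0.1853, 0.0401]
eef_rot: [0.001, 0.489, 0.872, 0.001]
wrist_force: [-1.1, 0.1, 0.3]
finger_gap: 0.0851
```

```bash
python3 - <<'E'
from h import *
plan([.425,.186,.040],121.5)
E
```

```text
t 2.25 pos [0.425  0.1853 0.0401] yaw 121.44 tilt [0.0014 0.0004] F [-1.1  0.1  0.3] gap 0.0851 j6 -0.31
row mm [0.6 0.4 0.1] rot [ 0.0014  0.0004 -0.001 ] dist 1 deg 0.1
```

>>> arm_command(targets=[[0, 0, 0, 0, 0, 0], [0, 0, 0, 0, 0, 0], [0, 0, 0, 0, 0, 0], [0, 0, 0, 0, 0, 0], [0, 0, 0, 0, 0, 0]], hand=0)

```text
time_s: 2.75
position: [0.4242, 0.1849, 0.0393]
eef_rot: [0.0, 0.489, 0.872, 0.001]
wrist_force: [-2.3, 1.3, 8.4]
finger_gap: 0.0265
```

>>> arm_command(targets=[[0, 0, 0, 0, 0, 0], [0, 0, 0, 0, 0, 0], [0, 0, 0, 0, 0, 0]])

```text
time_s: 3.05
position: [0.4242, 0.1849, 0.0393]
eef_rot: [0.0, 0.489, 0.872, 0.001]
wrist_force: [-2.7, 2.1, 9.1]
finger_gap: 0.0266
```

>>> arm_command(targets=[[0, 0, -5, 0, 0, 0], [0, 0, -20, 0, 0, 0], [0, 0, -50, 0, 0, 0], [0, 0, -95, 0, 0, 0], [0, 0, -140, 0, 0, 0]])

```text
time_s: 3.55
position: [0.4231, 0.1843, 0.1802]
eef_rot: [-0.001, 0.489, 0.872, -0.001]
wrist_force: [1.2, 0.5, -3.9]
finger_gap: 0.0263
```

>>> arm_command(targets=[[0, 0, -40, 0, 0, 0], [0, 0, -60, 0, 0, 0], [0, 0, -60, 0, 0, 0], [0, 0, -60, 0, 0, 0]])

```text
time_s: 3.95
position: [0.4237, 0.1844, 0.2379]
eef_rot: [-0.0, 0.489, 0.872, -0.0]
wrist_force: [0.1, 0.5, -4.2]
finger_gap: 0.0266
```

```bash
python3 look.py c wrist,scene,side; python3 - <<'E'
from h import *
import pickle
f,s=pickle.load(open("c_wrist.pkl","rb"));C=cloud(f,s)
Rm=rot(s["eef_rot"]);L=(C-s["position"])@Rm
k=red(f);v,u=np.nonzero(k);kk=(np.abs(u-227)<60);m=np.zeros_like(k);m[v[kk],u[kk]]=1
print(k.sum(),np.median(L[k],0)*1000)
E
```

```text
t 4.1 pos [0.4232 0.1844 0.2373] yaw 121.41 tilt [-0.0026 -0.0006] F [-0.3  0.1 -3.9] gap 0.0264 j6 -0.31
row mm [0. 0. 0.] rot [-0.0025 -0.0008  0.    ] dist 0 deg 0.2
1259 [-47.66921208 -47.16101093   7.66295876]
```

View pics/c_wrist.png

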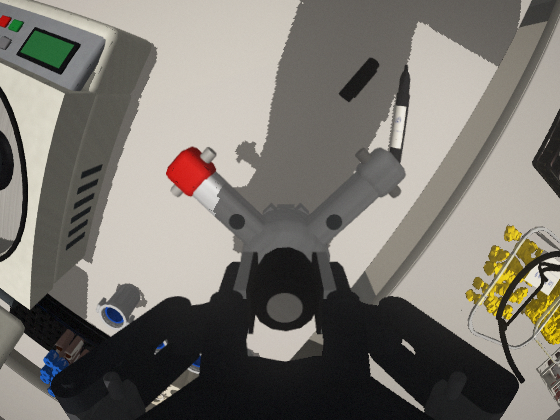

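View pics/c_scene.png

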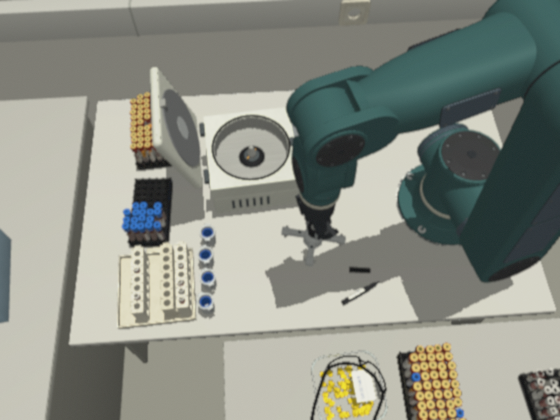

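View pics/c_side.png

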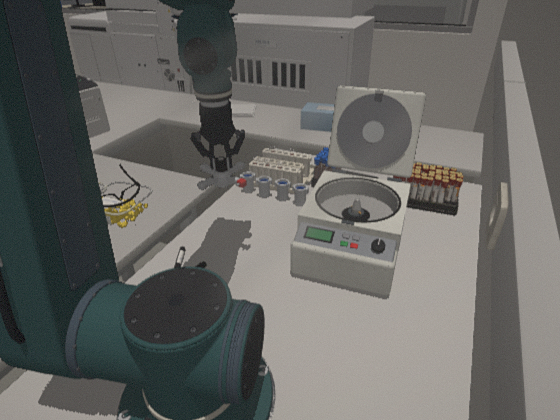

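```bash
python3 - <<'E'
from h import *
import pickle
f=pickle.load(open("scene0.pkl","rb"));C=cloud(f)
c=np.array([(38,73),(257,47),(290,235),(52,262)])/2.6+[190,90]
P=onplane(f,c,.15);print(P)
e=P[2]-P[1];b=P[3]-P[0]
print("front/back edge dirs",[np.degrees(np.arctan2(x[1],x[0])) for x in (e,b)], [np.linalg.norm(x) for x in (e,b,P[1]-P[0])], [np.degrees(np.arctan2(x[1],x[0])) for x in (P[1]-P[0],P[2]-P[3])])
for n in("scene","side"):
    f=pickle.load(open(n+"0.pkl","rb"));C=cloud(f)
    m=(C[...,2]>.126)&(C[...,2]<.152)&(np.hypot(C[...,0]-.56,C[...,1]+.135)<.045)
    print(n,m.sum(),C[m].mean(0))
E
```

```text
[[ 0.69527524 -0.24759472  0.15      ]
 [ 0.44753833 -0.26746282  0.15      ]
 [ 0.4323975  -0.01672219  0.15      ]
 [ 0.6814614  -0.00112433  0.15      ]]
front/back edge dirs [np.float64(93.45557660644941), np.float64(93.20787959995768)] [np.float64(0.25119734532509735), np.float64(0.24685718699443318), np.float64(0.24853232991987684)] [np.float64(-175.4147841977017), np.float64(-176.41647893887384)]
scene 56 [ 0.56586632 -0.13337862  0.13802108]
side 69 [ 0.55889016 -0.13787691  0.13709681]
```

```bash
python3 - <<'E'
from h import *
plan([.576,-.208,.30],10)
E
```

```text
t 4.1 pos [0.4232 0.1844 0.2373] yaw 121.41 tilt [-0.0026 -0.0006] F [-0.3  0.1 -3.9] gap 0.0264 j6 -0.31
row mm [-414.4  -74.3  -62.9] rot [-2.5000e-03  1.9000e-03  1.9444e+00] dist 426 deg 111.4
```

>>> arm_command(targets=[[-20, -4, -40, 0, 0, 0.1], [-55, -10, -63, 0, 0, 0.24], [-95, -17, -63, 0, 0, 0.38], [-135, -24, -63, 0, 0, 0.52], [-175, -31, -63, 0, 0, 0.66]])

```text
time_s: 4.6
position: [0.4888, 0.0175, 0.3008]
eef_rot: [-0.001, 0.747, 0.664, -0.0]
wrist_force: [0.8, 0.2, -3.8]
finger_gap: 0.0266
```

```bash
python3 - <<'E'
from h import *
plan([.576,-.208,.30],10)
E
```

```text
t 4.6 pos [0.4888 0.0175 0.3008] yaw 83.27 tilt [-0.0015  0.0002] F [ 0.8  0.2 -3.8] gap 0.0266 j6 -0.01
row mm [-213.7  113.     0.6] rot [-1.3000e-03  9.0000e-04  1.2789e+00] dist 242 deg 73.3
```

>>> arm_command(targets=[[-35, 18, 0, 0, 0, 0.15], [-70, 37, 0, 0, 0, 0.3], [-105, 56, 0, 0, 0, 0.45], [-140, 74, 0, 0, 0, 0.6], [-175, 92, 0, 0, 0, 0.74]])

```text
time_s: 5.1
position: [0.5607, -0.1667, 0.3004]
eef_rot: [-0.001, 0.937, 0.349, -0.001]
wrist_force: [1.1, -0.4, -3.0]
finger_gap: 0.0263
```

```bash
python3 - <<'E'
from h import *
plan([.576,-.208,.30],10)
E
```

```text
t 5.1 pos [ 0.5607 -0.1667  0.3004] yaw 40.83 tilt [-0.0019  0.0009] F [ 1.1 -0.4 -3. ] gap 0.0263 j6 0.43
row mm [-15.4  41.2   0.3] rot [-0.0016  0.0013  0.5381] dist 44 deg 30.8
```

>>> arm_command(targets=[[-10, 28, 0, 0, 0, 0.15], [-15, 40, 0, 0, 0, 0.3], [-15, 40, 0, 0, 0, 0.45], [-15, 40, 0, 0, 0, 0.53], [-15, 40, 0, 0, 0, 0.53]])

```text
time_s: 5.6
position: [0.5755, -0.2052, 0.3003]
eef_rot: [-0.001, 0.996, 0.094, -0.001]
wrist_force: [0.3, 0.9, -3.8]
finger_gap: 0.0264
```

```bash
python3 look.py d wrist
```

```text
t 5.65 pos [ 0.5756 -0.2051  0.3006] yaw 10.94 tilt [-0.0016  0.0008] F [ 0.2 -0.5 -4.2] gap 0.0267 j6 0.9
row mm [0. 0. 0.] rot [-0.0011  0.0014 -0.    ] dist 0 deg 0.1
```

View pics/d_wrist.png

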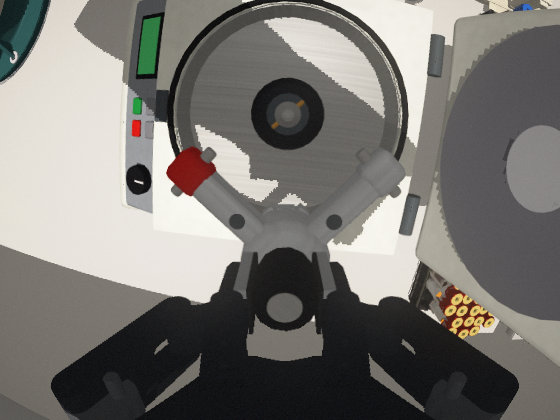

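The wrist view shows the spindle tip at about (289,114), the brass pin's ends at about (275,125) and (302,103), the panel on the left, and the lid well to the right.

```bash
python3 - <<'E'
from h import *
import pickle
f,s=pickle.load(open("d_wrist.pkl","rb"));C=cloud(f,s)
p=f["pixels"].astype(int);hsv=cv2.cvtColor(f["pixels"],cv2.COLOR_RGB2HSV)
b=(hsv[...,0]>8)&(hsv[...,0]<30)&(hsv[...,1]>110)&(hsv[...,2]>80);b[:70]=0;b[160:]=0;b[:,:245]=0;b[:,330:]=0
n,l,st,ce=cv2.connectedComponentsWithStats(b.astype(np.uint8));print(st[1:].tolist(),ce[1:])
v,u=np.nonzero(b);A=onplane(f,np.c_[u,v],.117,s)[:,:2];mA=(A.min(0)+A.max(0))/2
w=np.linalg.svd(A-A.mean(0))[2][0];t=(A-A.mean(0))@w
print("pin ang",np.degrees(np.arctan2(w[1],w[0])),"len",np.ptp(t),"mid",A.mean(0)+w*(t.max()+t.min())/2)
z=C[...,2];roi=np.hypot(C[...,0]-.563,C[...,1]+.134)<.03
for lo,hi in((.122,.130),(.130,.138),(.138,.146),(.1455,.152)):
    m=roi&(z>lo)&(z<hi);print(lo,m.sum(),C[m].mean(0),(C[m].min(0)+C[m].max(0))/2)
# black disc at spindle foot and bowl rim
m=(z>.147)&(z<.153)&(np.hypot(C[...,0]-.563,C[...,1]+.134)<.118)&(np.hypot(C[...,0]-.563,C[...,1]+.134)>.095)
m[150:]=0
Q=C[m][:,:2]
# deck edges
mm=(z>.146)&(z<.154)&(np.abs(C[...,0]-.563)<.16)&(np.abs(C[...,1]+.134)<.16)
cv2.imwrite("pics/deck.png",mm.astype(np.uint8)*255)
# gripped knob/rotor in tool frame
L=(C-s["position"])@rot(s["eef_rot"])
k=red(f);k[:140]=0;k[200:]=0;k[:,:160]=0;print("red tool",np.median(L[k],0),"ang",np.degrees(np.arctan2(*np.median(L[k],0)[[1,0]])))
E
```

```text
[[297, 100, 7, 8, 34], [272, 122, 7, 7, 31]] [[300.05882353 103.14705882]
 [274.61290323 124.83870968]]
pin ang -128.31548382768506 len 0.040266288391319176 mid [ 0.56583472 -0.13644845]
0.122 112 [ 0.56464072 -0.13713887  0.12569763] [ 0.56560184 -0.1369968   0.12598   ]
0.13 123 [ 0.56502222 -0.13609052  0.13377783] [ 0.56591165 -0.13657506  0.13399642]
0.138 133 [ 0.56620182 -0.13599933  0.14259686] [ 0.56626135 -0.13647545  0.14202048]
0.1455 149 [ 0.56603997 -0.13655548  0.14705741] [ 0.56624429 -0.13644506  0.14733933]
red tool [-0.04724864 -0.04529923  0.00919414] ang -136.2066905495507
```

View pics/deck.png

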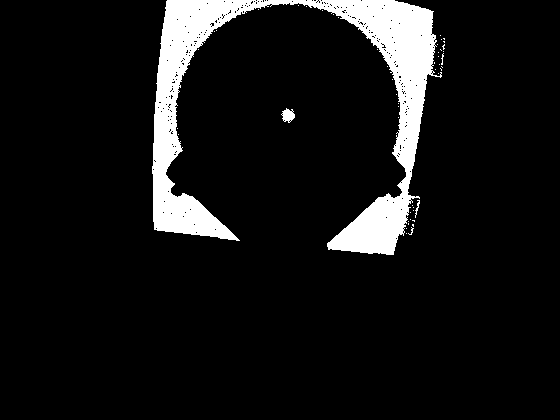

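```bash
python3 - <<'E'
from h import *
import pickle
f,s=pickle.load(open("d_wrist.pkl","rb"));C=cloud(f,s);z=C[...,2]
mm=cv2.medianBlur(((z>.144)&(z<.156)).astype(np.uint8)*255,5)
L=[];Rr=[]
for v in range(10,225):
    u=np.nonzero(mm[v,:300])[0]
    if len(u) and u[0]<175: L.append((u[0]-.5,v))
B=[(u,np.nonzero(mm[150:270,u])[0].max()+150.5) for u in list(range(165,230))+list(range(340,388))]
def fit(px,name):
    P=onplane(f,px,.15,s)[:,:2];
    for _ in range(3):
        vx,vy,x,y=cv2.fitLine(P.astype(np.float32),cv2.DIST_HUBER,0,1e-4,1e-4).ravel()
        d=np.abs((P-[x,y])@[-vy,vx]);P=P[d<.003]
    dist=abs((np.array([.566,-.1364])-[x,y])@[-vy,vx])
    print(name,len(P),np.degrees(np.arctan2(vy,vx)),"dist to spindle",dist)
fit(L,"front edge");fit(B,"side edge")
plan([.566,-.1365,.26],0)
E
```

```text
front edge 215 -85.642075 dist to spindle 0.1247930186920875
side edge 113 4.2876377 dist to spindle 0.12480965159852589
t 5.65 pos [ 0.5756 -0.2051  0.3006] yaw 10.94 tilt [-0.0016  0.0008] F [ 0.2 -0.5 -4.2] gap 0.0267 j6 0.9
row mm [  3.7 -69.1  40.7] rot [-0.001   0.0015  0.1909] dist 80 deg 10.9
```

```bash
python3 - <<'E'
from h import *
plan([.566,-.1364,.20],6.3)
E
```

```text
t 5.65 pos [ 0.5756 -0.2051  0.3006] yaw 10.94 tilt [-0.0016  0.0008] F [ 0.2 -0.5 -4.2] gap 0.0267 j6 0.9
row mm [  3.8 -69.1 100.7] rot [-0.0011  0.0014  0.0809] dist 122 deg 4.6
```

>>> arm_command(targets=[[2, -35, 0, 0, 0, 0.04], [4, -69, 20, 0, 0, 0.08], [4, -69, 50, 0, 0, 0.08], [4, -69, 80, 0, 0, 0.08], [4, -69, 100, 0, 0, 0.08]])

```text
time_s: 6.15
position: [0.5658, -0.1357, 0.1994]
eef_rot: [-0.0, 0.998, 0.056, -0.001]
wrist_force: [0.5, -0.5, -3.4]
finger_gap: 0.0265
```

>>> arm_command(targets=[[0, 0, 0, 0, 0, 0], [0, 0, 0, 0, 0, 0]])

```text
time_s: 6.35
position: [0.5666, -0.1365, 0.2021]
eef_rot: [-0.0, 0.998, 0.055, -0.0]
wrist_force: [-0.4, 0.3, -2.5]
finger_gap: 0.0263
```

```bash
python3 look.py e wrist,side,scene; python3 - <<'E'
from h import *
import pickle
plan([.566,-.1364,.165],6.3)
for n,b in(("side",(270,130,440,260)),("scene",(180,70,360,230))):
    im=pickle.load(open(f"e_{n}.pkl","rb"))[0]["pixels"][b[1]:b[3],b[0]:b[2],::-1]
    cv2.imwrite(f"pics/e_{n}z.png",cv2.resize(im,None,fx=4,fy=4,interpolation=cv2.INTER_CUBIC))
E
```

```text
t 6.5 pos [ 0.5673 -0.1368  0.2029] yaw 6.28 tilt [ 0.0017 -0.0006] F [-0.5 -0.5 -3.4] gap 0.0264 j6 1.08
row mm [0. 0. 0.] rot [ 0.0008 -0.0017 -0.    ] dist 0 deg 0.1
t 6.5 pos [ 0.5673 -0.1368  0.2029] yaw 6.28 tilt [ 0.0017 -0.0006] F [-0.5 -0.5 -3.4] gap 0.0264 j6 1.08
row mm [-1.3 -0.6 37.9] rot [ 0.0008 -0.0017 -0.0003] dist 38 deg 0.1
```

View pics/e_sidez.png

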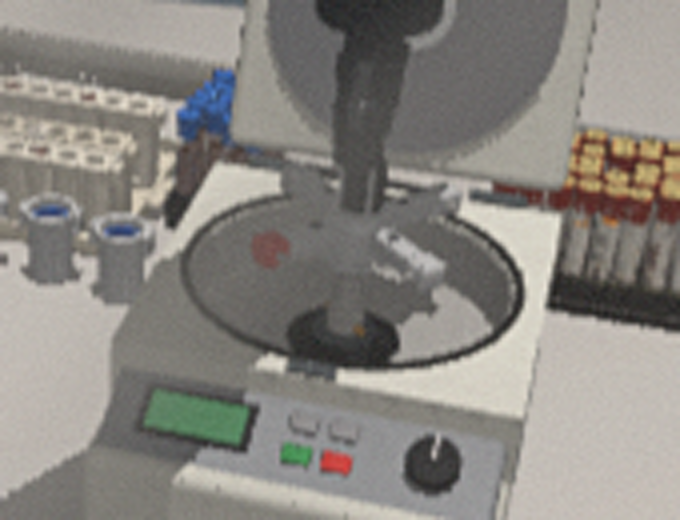

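View pics/e_wrist.png

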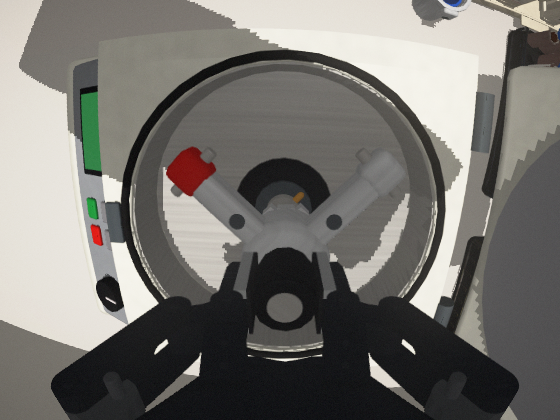

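The side view shows the rotor level and centred over the cone. In the wrist view the pin end at (300,198) lies under the right-hand arm's line. I'll lower it gently.

>>> arm_command(targets=[[-0.5, 0, 6, 0, 0, 0], [-0.5, 0, 13, 0, 0, 0], [-0.5, 0, 20, 0, 0, 0], [-0.5, 0, 26, 0, 0, 0], [-0.5, 0, 30, 0, 0, 0]])

```text
time_s: 7.0
position: [0.5659, -0.1365, 0.1709]
eef_rot: [-0.0, 0.999, 0.054, -0.0]
wrist_force: [0.4, -0.3, -3.9]
finger_gap: 0.0262
```

```bash
python3 - <<'E'
from h import *
plan([.566,-.1364,.165],6.3)
E
```

```text
t 7.0 pos [ 0.5659 -0.1365  0.1709] yaw 6.24 tilt [-0.0008  0.0003] F [ 0.4 -0.3 -3.9] gap 0.0262 j6 1.09
row mm [ 0.1 -0.1  5.9] rot [-0.0004  0.0008 -0.001 ] dist 6 deg 0.1
```

Underside is at ~132 mm with no side force. I'll continue in small steps.

>>> arm_command(targets=[[0, 0, 3, 0, 0, 0], [0, 0, 6, 0, 0, 0], [0, 0, 9, 0, 0, 0], [0, 0, 11, 0, 0, 0], [0, 0, 12, 0, 0, 0]])

```text
time_s: 7.5
position: [0.5661, -0.1366, 0.1596]
eef_rot: [-0.0, 0.999, 0.054, -0.0]
wrist_force: [-0.8, 0.1, -2.6]
finger_gap: 0.0264
```

>>> arm_command(targets=[[0, 0, 1, 0, 0, 0], [0, 0, 2, 0, 0, 0], [0, 0, 3, 0, 0, 0]])

```text
time_s: 7.8
position: [0.5659, -0.1364, 0.1568]
eef_rot: [-0.0, 0.999, 0.055, -0.0]
wrist_force: [-4.3, 2.9, 2.6]
finger_gap: 0.0263
```

>>> arm_command(targets=[[0, 0, 1, 0, 0, 0], [0, 0, 2, 0, 0, 0]])

```text
time_s: 8.0
position: [0.5657, -0.1362, 0.1549]
eef_rot: [-0.0, 0.999, 0.055, -0.0]
wrist_force: [-6.9, 5.2, 5.4]
finger_gap: 0.0263
```

>>> arm_command(targets=[[-0.3, -0.25, 0, 0, 0, 0], [-0.6, -0.5, 0, 0, 0, 0], [-0.6, -0.5, 0, 0, 0, 0]])

```text
time_s: 8.3
position: [0.5655, -0.136, 0.1548]
eef_rot: [-0.0, 0.999, 0.055, 0.0]
wrist_force: [-2.1, 4.1, 1.2]
finger_gap: 0.0261
```

>>> arm_command(targets=[[-0.2, -0.5, 0, 0, 0, 0], [-0.2, -0.5, 1, 0, 0, 0], [-0.2, -0.5, 1, 0, 0, 0]])

```text
time_s: 8.6
position: [0.5652, -0.1357, 0.1536]
eef_rot: [-0.0, 0.999, 0.054, -0.0]
wrist_force: [-2.6, 1.8, -0.9]
finger_gap: 0.0265
```

>>> arm_command(targets=[[-0.2, -0.2, 1, 0, 0, 0], [-0.2, -0.2, 1, 0, 0, 0]])

```text
time_s: 8.8
position: [0.565, -0.1355, 0.1526]
eef_rot: [-0.0, 0.999, 0.054, -0.0]
wrist_force: [-2.1, 2.5, -1.1]
finger_gap: 0.0263
```

>>> arm_command(targets=[[0, 0, 1, 0, 0, 0], [0, 0, 1, 0, 0, 0]])

```text
time_s: 9.0
position: [0.5649, -0.1354, 0.1517]
eef_rot: [-0.0, 0.999, 0.055, -0.0]
wrist_force: [-4.0, 3.2, 1.4]
finger_gap: 0.0269
```

>>> arm_command(targets=[[-0.3, -0.3, 0.6, 0, 0, 0], [-0.3, -0.3, 0.6, 0, 0, 0]])

```text
time_s: 9.2
position: [0.5648, -0.1353, 0.1513]
eef_rot: [0.0, 0.999, 0.055, 0.0]
wrist_force: [-1.9, 2.9, 3.1]
finger_gap: 0.0264
```

>>> arm_command(targets=[[0, 0, 0, 0, 0, 0], [0, 0, 0, 0, 0, 0], [0, 0, 0, 0, 0, 0]], hand=70)

```text
time_s: 9.5
position: [0.565, -0.1355, 0.1512]
eef_rot: [0.0, 0.999, 0.054, 0.0]
wrist_force: [0.2, 0.0, -0.0]
finger_gap: 0.0598
```

```bash
python3 look.py g wrist,side
```

```text
t 9.6 pos [ 0.5649 -0.1354  0.1512] yaw 6.24 tilt [ 0.0003 -0.0003] F [-1.1  1.4  0.1] gap 0.0599 j6 1.09
row mm [0. 0. 0.] rot [ 0.0003 -0.0002 -0.    ] dist 0 deg 0.0
```

View pics/g_wrist.png

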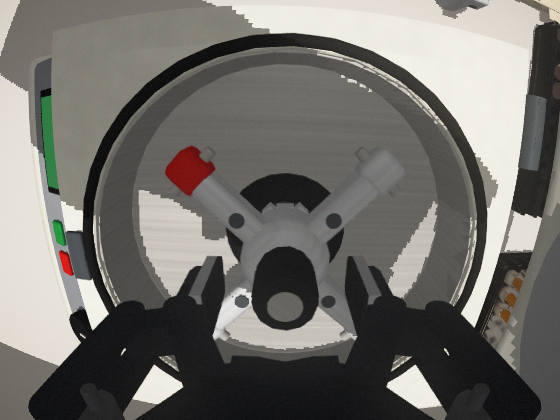

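```bash
cat > meas.py <<'E'
from h import *
import pickle,sys
def meas(tag,zt=.182):
    f,s=pickle.load(open(tag+"_wrist.pkl","rb"));C=cloud(f,s);z=C[...,2]
    ax=np.array([.565,-.1358]);rr=np.hypot(C[...,0]-ax[0],C[...,1]-ax[1])
    t=(z>.172)&(z<.192)&(rr<.025);t[:200]=0
    v,u=np.nonzero(t);
    print("knob top z",np.median(C[t][:,2]),"xy",C[t].mean(0)[:2],t.sum())
    a=(rr>.04)&(rr<.056)&(z>.13)&(z<.158)
    h,e=np.histogram(z[a],bins=np.arange(.13,.158,.001));print("arm top z hist",dict(zip(np.round(e,3)[h>20],h[h>20])))
    k=red(f)&(rr<.09);P=C[k].mean(0)
    print("red",P,k.sum(),"ang",np.degrees(np.arctan2(P[1]-ax[1],P[0]-ax[0]))%360,np.hypot(*(P[:2]-ax)))
    return f,s,C
if __name__=="__main__": meas(sys.argv[1])
E
python3 meas.py g
```

```text
knob top z 0.18131062715765114 xy [ 0.56560081 -0.13325456] 3426Traceback (most recent call last):
  File "meas.py", line 14, in <module>
    if __name__=="__main__": meas(sys.argv[1])
                             ~~~~^^^^^^^^^^^^^
  File "meas.py", line 10, in meas
    h,e=np.histogram(z[a],bins=np.arange(.13,.158,.001));print("arm top z hist",dict(zip(np.round(e,3)[h>20],h[h>20])))
                                                                                         ~~~~~~~~~~~~~^^^^^^
IndexError: boolean index did not match indexed array along axis 0; size of axis is 28 but size of corresponding boolean axis is 27
```

```bash
sed -i 's/np.round(e,3)\[h>20\]/np.round(e[:-1],3)[h>20].tolist()/' meas.py; python3 meas.py g
```

```text
knob top z 0.18131062715765114 xy [ 0.56560081 -0.13325456] 3426
arm top z hist {0.13: np.int64(24), 0.131: np.int64(32), 0.132: np.int64(50), 0.133: np.int64(39), 0.134: np.int64(38), 0.135: np.int64(36), 0.136: np.int64(52), 0.137: np.int64(45), 0.138: np.int64(50), 0.139: np.int64(37), 0.14: np.int64(91), 0.141: np.int64(174), 0.142: np.int64(762), 0.143: np.int64(1374), 0.144: np.int64(294)}
red [ 0.52708251 -0.07681949  0.19405523] 3 ang 122.73622203861348 0.07011730801129269
```

>>> arm_command(targets=[[0, 0, -3, 0, 0, 0], [0, 0, -3, 0, 0, 0]])

```text
time_s: 9.8
position: [0.5649, -0.1354, 0.1545]
eef_rot: [0.0, 0.999, 0.054, 0.0]
wrist_force: [0.4, -0.6, 0.5]
finger_gap: 0.0598
```

>>> arm_command(targets=[[0, 0, 0, 0, 0, 0], [0, 0, 0, 0, 0, 0], [0, 0, 0, 0, 0, 0], [0, 0, 0, 0, 0, 0], [0, 0, 0, 0, 0, 0]], hand=0)

```text
time_s: 10.3
position: [0.5649, -0.1353, 0.1543]
eef_rot: [0.0, 0.999, 0.055, 0.0]
wrist_force: [1.3, 0.3, 1.5]
finger_gap: 0.0262
```

```bash
sed -i 's/>130)/>80)/;s/>2\*p\[:,:,1\]/>2.5*p[:,:,1]/' h.py; python3 look.py i wrist; python3 meas.py i;python3 meas.py g
```

```text
t 10.35 pos [ 0.5649 -0.1353  0.1543] yaw 6.25 tilt [0.0004 0.    ] F [1.9 0.7 2.1] gap 0.0264 j6 1.09
row mm [0. 0. 0.] rot [ 0.     -0.0004 -0.    ] dist 0 deg 0.0
knob top z 0.1813857345471907 xy [ 0.56501183 -0.1316774 ] 4952
arm top z hist {0.131: np.int64(26), 0.132: np.int64(43), 0.133: np.int64(31), 0.134: np.int64(36), 0.135: np.int64(32), 0.136: np.int64(34), 0.137: np.int64(40), 0.138: np.int64(35), 0.139: np.int64(45), 0.14: np.int64(88), 0.141: np.int64(134), 0.142: np.int64(616), 0.143: np.int64(794), 0.144: np.int64(138)}
red [ 0.51428398 -0.09202359  0.14340841] 1329 ang 139.20031437172597 0.06699618793078593
knob top z 0.18131062715765114 xy [ 0.56560081 -0.13325456] 3426
arm top z hist {0.13: np.int64(24), 0.131: np.int64(32), 0.132: np.int64(50), 0.133: np.int64(39), 0.134: np.int64(38), 0.135: np.int64(36), 0.136: np.int64(52), 0.137: np.int64(45), 0.138: np.int64(50), 0.139: np.int64(37), 0.14: np.int64(91), 0.141: np.int64(174), 0.142: np.int64(762), 0.143: np.int64(1374), 0.144: np.int64(294)}
red [ 0.51424229 -0.09200353  0.14356589] 1381 ang 139.21061839256043 0.06704085724249971
```

>>> arm_command(targets=[[0, 0, 0, 0, 0, -0.06], [0, 0, 0, 0, 0, -0.14], [0, 0, 0, 0, 0, -0.22], [0, 0, 0, 0, 0, -0.3], [0, 0, 0, 0, 0, -0.37]])

```text
time_s: 10.85
position: [0.5644, -0.1354, 0.1542]
eef_rot: [0.0, 0.971, 0.239, -0.0]
wrist_force: [-2.0, -0.8, 4.7]
finger_gap: 0.0267
```

```bash
python3 - <<'E'
from h import *
from bench import r
plan([.565,-.1355,.1543],48.9);print(r.state()["torque"])
E
```

```text
t 10.85 pos [ 0.5644 -0.1354  0.1542] yaw 27.62 tilt [-0.0005 -0.0004] F [-2.  -0.8  4.7] gap 0.0267 j6 0.71
row mm [ 0.5  0.4 -0.1] rot [ 0.      0.0007 -0.3714] dist 1 deg 21.3
[-0.23092553  0.51342418 -0.13247702]
```

>>> arm_command(targets=[[0, 0, 0, 0, 0, -0.08], [0, 0, 0, 0, 0, -0.16], [0, 0, 0, 0, 0, -0.24], [0, 0, 0, 0, 0, -0.32], [0, 0, 0, 0, 0, -0.37]])

```text
time_s: 11.35
position: [0.564, -0.1358, 0.1542]
eef_rot: [0.0, 0.911, 0.413, -0.001]
wrist_force: [-4.5, -3.8, 4.8]
finger_gap: 0.0262
```

>>> arm_command(targets=[[0, 0, 0, 0, 0, 0], [0, 0, 0, 0, 0, 0]])

```text
time_s: 11.55
position: [0.5641, -0.1357, 0.1542]
eef_rot: [0.0, 0.911, 0.412, -0.001]
wrist_force: [-5.2, -3.5, 5.0]
finger_gap: 0.0267
```

```bash
python3 look.py k wrist,scene,side; python3 meas.py k; cat > ang.py <<'E'
from h import *
import pickle,sys
# red-arm direction from top-surface points of the red tip and red arm
f,s=pickle.load(open(sys.argv[1]+"_wrist.pkl","rb"));C=cloud(f,s);z=C[...,2]
ax=np.array([.565,-.1356]);d=C[...,:2]-ax;rr=np.hypot(d[...,0],d[...,1])
ak=(z>.1405)&(z<.1465)&(rr>.03)&(rr<.079)
a=np.arctan2(d[...,1],d[...,0])
k=red(f)&ak;ra=np.degrees(np.angle(np.mean(np.exp(1j*a[k]))))
m=ak&(np.abs((np.degrees(a)-ra+180)%360-180)<18)
P=C[m][:,:2].astype(np.float32);vx,vy,x,y=cv2.fitLine(P,cv2.DIST_HUBER,0,1e-4,1e-4).ravel()
t=np.degrees(np.arctan2(vy,vx));t=min([t%360,(t+180)%360],key=lambda q:abs((q-ra+180)%360-180))
print("red tip ang",ra%360,"arm line ang",t,"line offset from axis mm",1000*((ax-[x,y])@[-vy,vx]),m.sum(),"centroid ang",np.degrees(np.arctan2(*(P.mean(0)-ax)[::-1]))%360)
E
python3 ang.py i;python3 ang.py k
```

```text
t 11.7 pos [ 0.5641 -0.1358  0.1542] yaw 48.62 tilt [-0.0012 -0.0012] F [-3.8 -3.4  4.5] gap 0.0265 j6 0.35
row mm [0. 0. 0.] rot [-0.0001  0.0017 -0.    ] dist 0 deg 0.1
knob top z 0.1813339157969137 xy [ 0.56228928 -0.13330782] 4973
arm top z hist {0.13: np.int64(21), 0.131: np.int64(30), 0.132: np.int64(37), 0.133: np.int64(30), 0.134: np.int64(37), 0.135: np.int64(36), 0.136: np.int64(37), 0.137: np.int64(38), 0.138: np.int64(37), 0.139: np.int64(48), 0.14: np.int64(71), 0.141: np.int64(161), 0.142: np.int64(629), 0.143: np.int64(766), 0.144: np.int64(146)}
red [ 0.49782334 -0.13825327  0.14434117] 1317 ang 182.09149590984603 0.06722144275111447
red tip ang 140.1768946146664 arm line ang 140.69817 line offset from axis mm -0.43965644110312285 2720 centroid ang 140.2325752895212
red tip ang 183.18565179615496 arm line ang 182.85217 line offset from axis mm 0.5691649980524519 2774 centroid ang 183.451636634944
```

View pics/k_wrist.png

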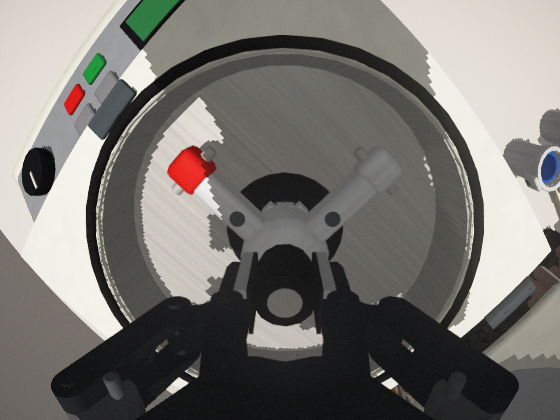

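View pics/k_side.png

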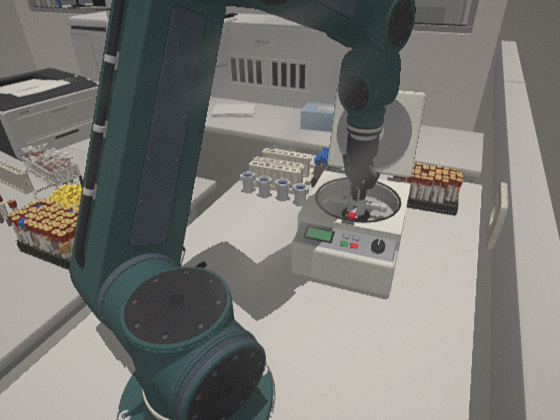

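>>> arm_command(targets=[[-0.3, 0, 0, 0, 0, -0.02], [-0.5, 0, 0, 0, 0, -0.02], [-0.5, 0, 0, 0, 0, -0.02], [-0.5, 0, 0, 0, 0, -0.02]])

```text
time_s: 12.1
position: [0.5641, -0.1358, 0.1542]
eef_rot: [0.0, 0.907, 0.421, -0.0]
wrist_force: [-3.1, -1.3, 4.6]
finger_gap: 0.0268
```

>>> arm_command(targets=[[0, 0, 0, 0, 0, -0.07], [0, 0, 0, 0, 0, -0.15], [0, 0, 0, 0, 0, -0.23], [0, 0, 0, 0, 0, -0.31], [0, 0, 0, 0, 0, -0.38]])

```text
time_s: 12.6
position: [0.5638, -0.1363, 0.1542]
eef_rot: [0.0, 0.81, 0.586, -0.001]
wrist_force: [-5.8, -6.1, 5.5]
finger_gap: 0.0265
```

>>> arm_command(targets=[[0, 0, 0, 0, 0, -0.08], [0, 0, 0, 0, 0, -0.16], [0, 0, 0, 0, 0, -0.24], [0, 0, 0, 0, 0, -0.27], [0, 0, 0, 0, 0, -0.27]])

```text
time_s: 13.1
position: [0.5638, -0.1366, 0.1542]
eef_rot: [0.0, 0.725, 0.689, -0.001]
wrist_force: [-6.3, -8.2, 5.5]
finger_gap: 0.0264
```

```bash
python3 look.py m wrist; python3 ang.py m
```

```text
t 13.15 pos [ 0.5638 -0.1366  0.1542] yaw 87.03 tilt [-0.0012 -0.0022] F [-4.5 -6.8  5.2] gap 0.0262 j6 -0.33
row mm [0. 0. 0.] rot [-0.0011  0.0022 -0.    ] dist 0 deg 0.1
red tip ang 221.90987715969936 arm line ang 221.11488 line offset from axis mm 1.0519577881614692 2811 centroid ang 222.2125275077591
```

Red now at ~221.5°, about 37° off the front (184.3°). I'll bring it back.

>>> arm_command(targets=[[0, 0, 0, 0, 0, 0.07], [0, 0, 0, 0, 0, 0.15], [0, 0, 0, 0, 0, 0.23], [0, 0, 0, 0, 0, 0.31], [0, 0, 0, 0, 0, 0.38]])

```text
time_s: 13.65
position: [0.5639, -0.1362, 0.1542]
eef_rot: [0.0, 0.843, 0.538, -0.001]
wrist_force: [-4.4, -3.0, 4.9]
finger_gap: 0.0263
```

>>> arm_command(targets=[[0, 0, 0, 0, 0, 0.08], [0, 0, 0, 0, 0, 0.16], [0, 0, 0, 0, 0, 0.24], [0, 0, 0, 0, 0, 0.27], [0, 0, 0, 0, 0, 0.27]])

```text
time_s: 14.15
position: [0.5641, -0.1358, 0.1542]
eef_rot: [0.0, 0.907, 0.421, -0.0]
wrist_force: [-3.2, -2.2, 4.7]
finger_gap: 0.0263
```

```bash
python3 look.py n wrist; python3 ang.py n;python3 meas.py n|head -1
```

```text
t 14.2 pos [ 0.5641 -0.1358  0.1542] yaw 49.79 tilt [-0.0006 -0.0006] F [-3.4 -0.9  4.7] gap 0.0263 j6 0.33
row mm [0. 0. 0.] rot [-0.0001  0.0008 -0.    ] dist 0 deg 0.0
red tip ang 184.43699352332183 arm line ang 183.97743 line offset from axis mm 0.6921244441266844 2772 centroid ang 184.7058373613927
knob top z 0.18130068338363453 xy [ 0.56225139 -0.13336655] 4965
```

>>> arm_command(targets=[[0, 0, 0, 0, 0, 0], [0, 0, 0, 0, 0, 0], [0, 0, 0, 0, 0, 0], [0, 0, 0, 0, 0, 0], [0, 0, 0, 0, 0, 0]], hand=90)

```text
time_s: 14.7
position: [0.5644, -0.1356, 0.1541]
eef_rot: [-0.0, 0.907, 0.421, 0.0]
wrist_force: [0.5, -1.0, 0.0]
finger_gap: 0.0769
```

>>> arm_command(targets=[[0, 0, -5, 0, 0, 0], [0, 0, -20, 0, 0, 0], [0, 0, -50, 0, 0, 0], [0, 0, -90, 0, 0, 0], [0, 0, -120, 0, 0, 0]])

```text
time_s: 15.2
position: [0.5644, -0.1356, 0.2767]
eef_rot: [0.001, 0.907, 0.421, 0.001]
wrist_force: [-0.2, -0.6, -0.3]
finger_gap: 0.0769
```

```bash
python3 look.py o wrist,side; python3 ang.py o;python3 meas.py o|head -1
```

```text
t 15.3 pos [ 0.5656 -0.1361  0.2783] yaw 49.8 tilt [ 0.0057 -0.0022] F [ 1.4 -0.3  0.2] gap 0.0766 j6 0.33
row mm [0. 0. 0.] rot [ 0.0058 -0.002  -0.    ] dist 0 deg 0.3
red tip ang 185.06092349671118 arm line ang 184.26764 line offset from axis mm 0.8952282808295597 977 centroid ang 185.20874026310338
knob top z 0.18144913879355137 xy [ 0.5667721  -0.13726821] 805
```

View pics/o_wrist.png

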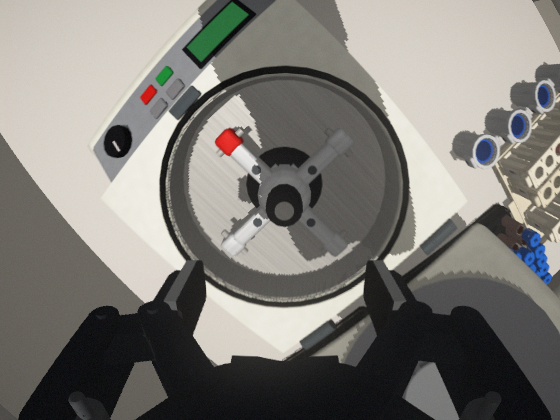

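View pics/o_side.png

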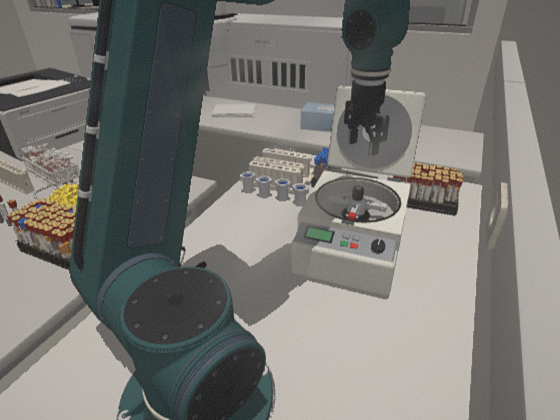

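The final views show the rotor low in the bowl and level. The red arm (tip at (229,142) in the wrist view) points at the panel, the gripper is clear, and the buckets are in place.

>>> arm_command(targets=[[0, 0, 0, 0, 0, 0], [0, 0, 0, 0, 0, 0], [0, 0, 0, 0, 0, 0]])

```text
time_s: 15.6
position: [0.564, -0.1355, 0.2732]
eef_rot: [-0.001, 0.907, 0.421, -0.001]
wrist_force: [-0.1, -0.4, 0.0]
finger_gap: 0.0771
```

```bash
python3 -c "
from bench import workorder;print(workorder.close_job())"
```

```text
the job is handed in; nothing more can be done
None
```

The rotor is fully home on the spindle with its red arm pointing to the front, and I handed the job in at about 15.6 s.

- **Fitting:** I measured the brass pin's direction with the wrist camera and turned the rotor to match before lowering it. It went home with only small sideways corrections, so no searching turn on the pin was needed. Forces stayed under about 12 N throughout.
- **Running free:** I regripped the knob and turned the red arm to the front. I then rocked it about 37° to one side and brought it back. On the first turn the wrist torque was about 0.13 N m, close to the spindle's stated drag.
- **Last checks:** With the gripper open and clear, the knob top is at 181.4 mm. Home should read 182 mm and resting on the pin 187 mm. The red arm reads 184.3° to 185.1°, and the front of the machine is at 184.3°.
- **Bystanders:** The buckets looked undisturbed in the last pictures. I worked clear of the pen, but it was mostly hidden behind the arm in the final view, so I did not recheck it there.

One disagreement: the first rough positions from the fixed cameras differed by up to about 2 cm on the knob. I used the wrist camera's measurements instead, and its view of the machine deck's edges matched the stated size to within 1 mm.

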